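# Hang the rinsing basket and hold the index pin back

### The arm

A 7-joint arm with a two-finger parallel gripper is mounted at the origin on a cart in front of the work surface, level with it; the furniture and walls round the work are solid. World frame = base frame: x ahead of the robot, y to its left, z up, the work surface at z = 0. Lengths are in m, angles in rad, forces in N, time in s.
With the tool pointing down it reaches from about 0.425 to 0.95 m from the base axis. Payload 4.7 kg.
Tool frame: the origin (TCP) lies on the front face of the gripper's body, between the roots of the fingers; the fingertips stand 70 mm ahead of it and the grasp point (between the pads) lies 51 mm ahead of it; y points along the fingers, x is the direction in which the jaws open and shut, and the axes are right-handed (so a half turn about y gives the same grasp; the last joint's range is limited). The gripper opens to 87 mm and grips with 3 to 60 N. Pads are 19 mm wide; open, the fingers measure 117 mm over their backs; the gripper's body (75 mm by 190 mm) begins 51 mm behind the grasp point.
Start: joints at [1.196, 0.469, -0.049, 1.532, 0.024, 1.141, -0.082], TCP at [0.229, -0.635, 0.292] pointing down, gripper open.
Joint ranges: [-2.59, 2.59], [-0.33, 1.99], [-1.39, 1.29], [0.1, 2.45], [-1.04, 4.18], [0.21, 1.99], [-2.66, 2.66]. Speed limits (rad/s): [2.57, 2.57, 3.14, 3.14, 3.14, 3.14, 3.14].

### API

Orientations are given as a 3x3 rotation matrix whose columns are the frame's x, y, z axes.
In Python, from plant import manip gives the robot as it stands.
- The arm moves only by the tool jog_arm, never from a script. Its argument "moves" is a list of rows, each a list of 5 numbers: the shift along the tool's x, y, z in units of 60 mm (1.0 is 60 mm), then the turn about the tool's y in units of 5 degrees (1.0 is 5 degrees), then the finger opening in mm, from 0 to 87. In form: [[dx, dy, dz, yaw, fingers], ...]. A call has 1 to 5 rows; each row is the pose to reach, as a shift and turn from the pose measured when the call began, along the tool's axes at that moment; what a row does not reach only later rows make up. A row lasts 1/8 s, in which the tool goes at most 62.5 mm and 10.7 degrees, less where a joint would pass 70% of its speed; a pose out of reach is approached as far as the arm can. A call with a gripper value outside its range is refused whole. The fingers move at their own pace and stop on an object; "squeeze" is the grip in N (left out, the last holds). Time passes only in rows, so rows that repeat a pose let the fingers close. It gives the time, the measured TCP pose, the force and the opening at its end, in the units of the state.
- manip.get_obs(): the state, without advancing time (a new reading comes with each control period).
- manip.capture(name): name is "scene" or "top"; returns a dict with "color" (384x512x3 uint8, blue, green, red), "K" (3x3 intrinsics, pixels), "k1" (the pictures are not rectified: a ray, as slopes to the right and down, at radius r is drawn at 1 + k1 r^2 times it, then the intrinsics apply), "xyz" and "rotation" of the camera in the world. Camera axes: x right, y down, z forward; pixel columns grow to the right and rows downward; lengths in m; the calibration is good to about 2 mm. A picture is of the moment at which its call begins. There is no depth.
- manip.sign_off(): hands the job in, once; it reports no verdict.
The state is a dict: "t": time; "q": joint angles; "dq": joint speeds; "joint_torque": joint torques, N m; "ee_pos": TCP position; "tool_rot": TCP orientation; "ft_force": force on the tool from outside, world axes, zero at the start; "moment": the same for the moment, N m; "grip_width": finger opening in m.
Only numpy, scipy, OpenCV 4.12 (cv2) and the standard library are available. Lean on these libraries where they do the work, as an engineer would, in place of code of your own. Each camera call takes 0.05 s, during which the arm holds its last target. There are 200 camera calls.

### The job

Hang the red-tabbed wire basket by its handle on the hook of the dip stand's arm and let go of it; then pull the black knob of the stand's sprung index plunger fully back, so that the pin is clear of its hole in the disc and I can swing the arm. Finish while still gripping the knob and holding it fully back, with the basket still hanging. Keep the red-tabbed basket upright, and do not disturb the blue-tabbed basket, thread spool or round tin.

Things in the scene. Friction and masses are not known exactly. Their poses are not given: they have to be found in the camera images.
- red_basket: wire basket, red plastic tab, ~80 g. Origin: centre of underside, z up. Cup 44 mm dia, 36 high (solid). 5 mm wire bail in its y-z plane: uprights at y = +-21 mm to z = 60, sloping in to a peak at z = 82 mm: a window open along x. Grip the tab on the peak: 24 mm along x, 10 thick along y, z = 82 to 116. Half-turn symmetric. The one to hang; stands on the mat, left or right of the blue one.
- red_basket_eye (a point): underside of the peak of the red-tabbed basket's bail, where the hook wire bears: on the basket's axis, 79.5 mm above its underside
- blue_basket: wire basket, blue plastic tab, ~80 g. Origin: centre of underside, z up. Cup 44 mm dia, 36 high (solid). 5 mm wire bail in its y-z plane: uprights at y = +-21 mm to z = 60, sloping in to a peak at z = 82 mm: a window open along x. Grip the tab on the peak: 24 mm along x, 10 thick along y, z = 82 to 116. Half-turn symmetric. Leave it alone.
- dip_stand: fixed grey stand; origin under the round base (144 mm dia, 13 thick), z up. 16 mm post at the origin, ball on top (to z = 206). 6 mm wire arm along its -x at z = 196, dipping from x = -50 to a low at -85, tip turned up at x = -110 (top z = 204). Index disc 72 mm dia, z = 37 to 63. Bracket with the plunger on its +y side: y = 45 to 69, 34 wide, to z = 65. The arm does not turn here
- hook_seat (a point): top of the hook wire at its lowest place, where the bail hangs: stand frame (-85, 0, 188) mm, axes as the stand's. The wire runs along x; the open tip is 25 mm toward -x, its top 16 mm above this point; nothing above it
- knob_grip (a point): black plunger knob, gripped from above across the stand's x. Level barrel along y, 18 mm dia, from y = -14 to 12 mm about this point, then a flange 24 dia, 5 long. Point on its axis, 50 mm above the mat, axes as the stand's; at rest at stand frame (0, 86, 50) mm. Pulled along the stand's +y. Bracket 3 mm behind it; below it nothing over 13 mm high
- knob_rest (a point): fixed point where the knob_grip point is when the plunger is fully in: stand frame (0, 86, 50) mm; axes as the stand's
- index_plunger (a joint): metres the knob and its 6 mm brass pin are pulled back along the stand's +y: 0 = sprung in, pin 8 mm deep in the disc; 0.008 = pin just out; 0.016 = end stop, fully back. Spring force about 4 N at 0, 10 N at the stop; it returns if let go
- thread_spool: wooden spool of dark thread, 28 mm diameter, 30 mm high, origin under its centre; leave it alone
- round_tin: flat round metal tin, 35 mm diameter, 12 mm high, origin under its centre; leave it alone
Things that resemble listed ones, but are neither listed nor needed, are in the scene too. What is shaped like the red_basket but purple is not meant.

How it is judged:
On the way, in this order (a step that is already met when the one before it is completed fails the run):
1. the red-tabbed basket hangs by its bail on the hook, let go (distance between red_basket_eye and hook_seat below 0.03 m and height (world z) of red_basket above 0.09 m and angle between red_basket's own z axis and vertical below 0.35 rad and contact force between red_basket and dip_stand above 0.2 N and contact force between red_basket and the arm below 0.1 N and contact force between red_basket and the fingers below 0.1 N), for 0.2 s.
2. the index plunger is pulled fully back by its knob while the basket hangs (all of step 1 and value of joint index_plunger above 0.013 m and contact force between the fingers and index_plunger above 2 N), for 0.3 s.
At the end, for the whole second after the job is handed in: Red basket on the hook: bail peak within 30 mm of the hook's lowest place, underside over 90 mm up, lean under 0.35 rad, on the stand with over 0.2 N, under 0.1 m/s, not touched by the robot; fingers on the knob with over 2 N, plunger over 13 mm back (of 16) (all of step 2 and linear speed of red_basket below 0.1 m/s); the arm keeps its last pose, push and grip.
It fails at once if the blue-tabbed basket is pushed more than 25 mm from its place or knocked over (distance of blue_basket from where it was at the start of the episode above 0.025 m or angle between blue_basket's own z axis and vertical above 0.6 rad).
It fails at once if the thread spool is pushed more than 25 mm from its place or knocked over (distance of thread_spool from where it was at the start of the episode above 0.025 m or angle between thread_spool's own z axis and vertical above 0.6 rad).
It fails at once if the round tin is pushed more than 25 mm from its place or knocked over (distance of round_tin from where it was at the start of the episode above 0.025 m or angle between round_tin's own z axis and vertical above 0.6 rad).
It fails at once if the red-tabbed basket is tipped by more than 0.9 rad (angle between red_basket's own z axis and vertical above 0.9 rad).
It also fails if it takes over 45 s, if anything falls off the work surface, if the arm or the gripper's body presses on something with over 40 N, if the wrist force passes 120 N, or if a joint passes its speed limit or range.

## Working session

There is one attempt and no reset: what is moved stays moved. The work goes in short steps, Python scripts to look and compute and a tool call to move; the robot and the scene stay as the last step left them, time stands still between calls to the robot, and variables do not carry over. Pictures are saved under pics/ and viewed, about 8 in all and at most 12, crops included, and the job is handed in when it is done.

Besides the shell and the picture viewer there is one more tool, called after "Request:" as name(argument=value, ...) on one line, values as JSON. jog_arm: Moves the arm, as the interface text tells. Its arguments: {"type":"object","properties":{"moves":{"type":"array"},"squeeze":{"type":"number"}},"required":["moves"]}

```bash
mkdir -p pics
cat > h.py <<'E'
from plant import manip
import numpy as np, cv2
def cap(n,save=None):
    c=manip.capture(n)
    if save: cv2.imwrite('pics/'+save,c['color'])
    return c
def ray(c,uv):
    K=c['K'];k=np.array([[uv]],float)
    s=cv2.undistortPoints(k,np.array(K,float),np.array([c['k1'],0,0,0.]))[0,0]
    return np.array(c['xyz']),np.array(c['rotation'])@np.array([s[0],s[1],1.])
def onz(c,uv,z):
    o,d=ray(c,uv);return o+d*(z-o[2])/d[2]
def proj(c,p):
    R=np.array(c['rotation']);q=R.T@(np.array(p)-c['xyz'])
    r,_=cv2.projectPoints(q[None],np.zeros(3),np.zeros(3),np.array(c['K'],float),np.array([c['k1'],0,0,0.]));return r[0,0]
E
python3 - <<'E'
from h import *
for n in('scene','top'):
    c=cap(n,n+'0.png');print(n,c['xyz'],np.round(c['rotation'],3).tolist(),c['K'].tolist(),c['k1'])
o=manip.get_obs();print(o['t'],o['ee_pos'],np.round(o['tool_rot'],3).tolist(),o['grip_width'])
E
```

```text
scene [-0.08256508 -0.7984517   0.50180061] [[0.651, -0.306, 0.694], [-0.759, -0.28, 0.588], [0.015, -0.91, -0.415]] [[381.96092652091403, 0.0, 258.36542721080633], [0.0, 381.96092652091403, 194.75161634504084], [0.0, 0.0, 1.0]] -0.11240427795966852
top [ 0.36902432 -0.25493479  0.98704931] [[-0.015, -0.985, 0.17], [-1.0, 0.015, -0.001], [-0.002, -0.17, -0.985]] [[395.8595998894913, 0.0, 250.87510234216955], [0.0, 395.8595998894913, 191.23860597031725], [0.0, 0.0, 1.0]] 0.04386420087848981
0.1 [ 0.22866812 -0.63465684  0.29132028] [[0.339, -0.001, 0.941], [-0.941, 0.002, 0.339], [-0.002, -1.0, -0.0]] 0.08709772275533625
```

View pics/scene0.png

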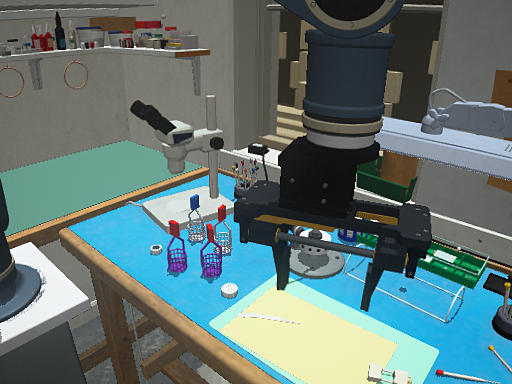

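View pics/top0.png

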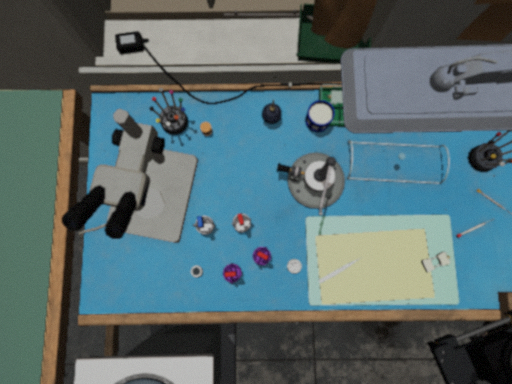

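The red basket with grey wire is at about (242,223) in the top view, with blue at (204,225). The purple decoys are at (232,272) and (262,257), the stand's base is at (316,180) and its knob at (285,170). I'll zoom in to get exact pixels.

Run:
```python
from h import *
a=cv2.imread('pics/top0.png')[135:285,180:360]
cv2.imwrite('pics/topc.png',cv2.resize(a,None,fx=4.4,fy=4,interpolation=cv2.INTER_CUBIC)[:, :])
b=cv2.imread('pics/scene0.png')[180:310,140:340]
cv2.imwrite('pics/scc.png',cv2.resize(b,None,fx=4,fy=4,interpolation=cv2.INTER_CUBIC))
```

```text
(no output)
```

View pics/topc.png

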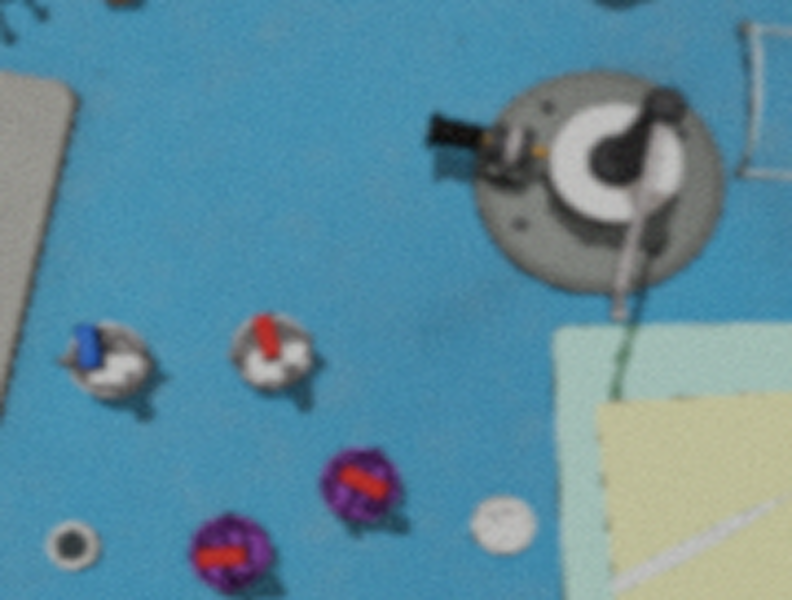

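View pics/scc.png

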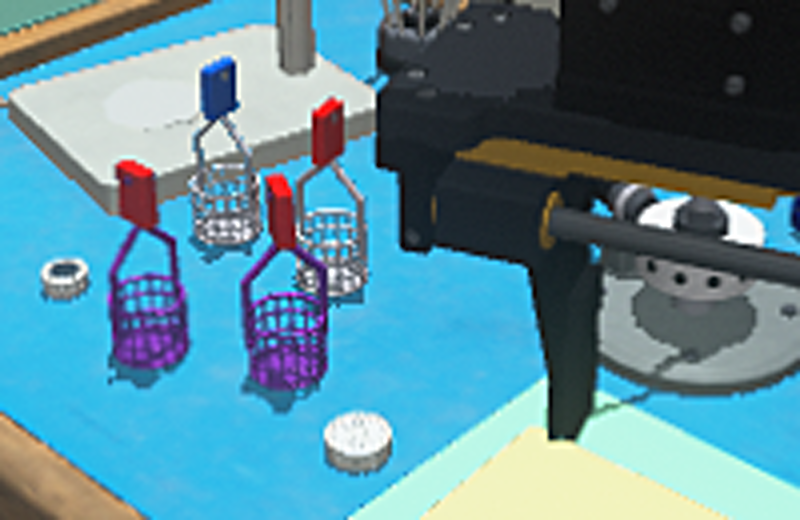

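The crops show the red tab running from about (262,318) to (270,357). The stand's ball is at (663,103), the hook tip at (620,315), the knob end at (432,130) and the base at (600,182). Next I'll measure these.

Run:
```python
from h import *
c=manip.capture('top');s=manip.capture('scene')
im=c['color'];hsv=cv2.cvtColor(im,cv2.COLOR_BGR2HSV)
f=lambda x,y:(x/4.4+180,y/4+135)
for n,p,z in[('base',(600,182),.013),('ball',(663,103),.195),('tip',(620,317),.200),('knobend',(430,130),.056),('bracket',(510,150),.065),('spool',(73,543),.03),('tin',(504,522),.012),('purpR tab',(362,480),.116),('blue tab',(88,345),.116),('disc',(617,160),.063)]:
    print(n,np.round(onz(c,f(*p),z),4))
m=cv2.inRange(hsv,(0,120,100),(8,255,255))|cv2.inRange(hsv,(172,120,100),(180,255,255))
n,l,st,ce=cv2.connectedComponentsWithStats(m)
for i in range(1,n):
    x,y,w,h,a=st[i]
    if a>15 and 200<x<280 and 190<y<290:
        pts=np.argwhere(l==i)[:,::-1].astype(np.float32);r=cv2.minAreaRect(pts);b=cv2.boxPoints(r)
        print(a,ce[i],r);print(np.round([onz(c,q,.112)[:2] for q in b],4).tolist(),np.round(onz(c,ce[i],.112),4))
# cup centre by grey/white mask, low saturation
m=cv2.inRange(hsv,(0,0,0),(180,90,255))[205:245,228:258]
yy,xx=np.nonzero(m);print('cup',np.round(onz(c,(xx.mean()+228,yy.mean()+205),.03),4),len(xx))
# scene red
h2=cv2.cvtColor(s['color'],cv2.COLOR_BGR2HSV)
m=cv2.inRange(h2,(0,150,90),(8,255,255))|cv2.inRange(h2,(172,150,90),(180,255,255))
n,l,st,ce=cv2.connectedComponentsWithStats(m)
for i in range(1,n):
    x,y,w,h,a=st[i]
    if a>20 and 160<x<240 and 195<y<260: print('scene',st[i],ce[i],onz(s,ce[i],.099))
```

```text
base [ 0.5618 -0.4202  0.013 ]
ball [ 0.5666 -0.4203  0.195 ]
tip [ 0.4561 -0.3945  0.2   ]
knobend [ 0.5867 -0.3213  0.056 ]
bracket [ 0.5717 -0.3636  0.065 ]
spool [ 0.3452 -0.1244  0.03  ]
tin [ 0.3535 -0.3585  0.012 ]
purpR tab [ 0.3785 -0.2783  0.116 ]
blue tab [ 0.4539 -0.1426  0.116 ]
disc [ 0.5651 -0.4214  0.063 ]
41 [240.19512195 218.56097561] ((240.0, 219.0), (10.0, 4.0), 90.0)
[[0.4691, -0.2263], [0.469, -0.2352], [0.4467, -0.2349], [0.4469, -0.2261]] [ 0.4589 -0.2311  0.112 ]
44 [262.06818182 255.09090909] ((262.0, 255.0), (10.666986465454102, 3.969111204147339), 29.744882583618164)
[[0.3807, -0.2656], [0.3881, -0.27], [0.3764, -0.29], [0.3691, -0.2855]] [ 0.3783 -0.2779  0.112 ]
46 [229.91304348 273.7173913 ] ((230.0, 274.0), (4.0, 10.0), 90.0)
[[0.3436, -0.197], [0.3432, -0.2186], [0.3348, -0.2186], [0.3351, -0.197]] [ 0.3398 -0.2076  0.112 ]
cup [ 0.4566 -0.2319  0.03  ] 245
scene [218 205   8  17 103] [221.22330097 213.        ] [ 0.45716144 -0.23069104  0.099     ]
scene [169 220  10  17 123] [173.85365854 227.99186992] [ 0.34012496 -0.20609983  0.099     ]
scene [207 224   7  18  97] [209.90721649 232.97938144] [ 0.37776249 -0.27828536  0.099     ]
```

```bash
cat >> h.py <<'E'
STAND=np.array([.565,-.4203]);SY=np.radians(-13.1)
def st(x,y):
    c,s=np.cos(SY),np.sin(SY);return STAND+np.array([c*x-s*y,s*x+c*y])
def go(p,txang):
    """row for grasp point p (world), tool x heading in deg"""
    o=manip.get_obs();R=np.array(o['tool_rot']);g=o['ee_pos']+.051*R[:,1]
    d=R.T@(np.array(p)-g)/.06;a=np.degrees(np.arctan2(R[1,0],R[0,0]))
    t=(a-txang+180)%360-180
    print('t',round(o['t'],2),'grasp',np.round(g,4),'txang',round(a,1),'ft',np.round(o['ft_force'],1),'w',round(o['grip_width'],4),'tilt',round(R[2,1],3))
    print('row',np.round(d,2),round(t/5,2))
E
python3 - <<'E'
from h import *
c=manip.capture('top');hsv=cv2.cvtColor(c['color'],cv2.COLOR_BGR2HSV)
m=cv2.inRange(hsv,(0,90,80),(8,255,255))|cv2.inRange(hsv,(170,90,80),(180,255,255))
m[:,:232]=0;m[:,252:]=0;m[:205]=0;m[235:]=0
pts=cv2.findNonZero(m)[:,0].astype(float)
w=np.array([onz(c,p,.114)[:2] for p in pts]);e,v=np.linalg.eigh(np.cov(w.T));print(w.mean(0),np.degrees(np.arctan2(v[1,1],v[0,1])),len(w))
print('seat',st(-.085,0),'out',st(-.155,0),'knob',st(0,.087))
go([.458,-.231,.2],-80)
E
```

```text
[ 0.45826198 -0.23146641] -166.33871542683173 50
seat [ 0.48221204 -0.40103464] out [ 0.41403373 -0.38516905] knob [ 0.58471866 -0.33556409]
t 0.25 grasp [ 0.2288 -0.6348  0.2408] txang -70.2 ft [-0.4 -0.5 -0.1] w 0.0872 tilt -1.0
row [-5.04  0.68  5.88] 1.96
```

Request:
jog_arm(moves=[[-5.0,0,5.9,2,60],[-5.0,0,5.9,2,60],[-5.0,0,5.9,2,60],[-5.0,0,5.9,2,60],[-5.0,0,5.9,2,60]], squeeze=30)

```text
t: 0.88
ee_pos: [0.3853, -0.3622, 0.2923]
tool_rot: [[0.17, 0.0, 0.985], [-0.985, 0.0, 0.17], [-0.0, -1.0, 0.0]]
ft_force: [1.3, 0.2, 0.4]
grip_width: 0.0607
```

```bash
python3 -c "
from h import *
go([.458,-.231,.2],-78)"
```

```text
t 0.88 grasp [ 0.3853 -0.3622  0.2413] txang -80.2 ft [1.3 0.2 0.4] w 0.0607 tilt -1.0
row [-1.95  0.69  1.57] -0.44
```

Request:
jog_arm(moves=[[-1.95,0,1.57,-0.44,40],[-1.95,0,1.57,-0.44,40],[-1.95,0,1.57,-0.44,40],[-1.95,0.7,1.57,-0.44,40],[-1.95,0.7,1.57,-0.44,40]])

```text
t: 1.5
ee_pos: [0.4565, -0.2299, 0.248]
tool_rot: [[0.209, -0.006, 0.978], [-0.978, 0.003, 0.209], [-0.004, -1.0, -0.005]]
ft_force: [-0.3, -0.7, -0.2]
grip_width: 0.0401
```

Run:
```python
from h import *
go([.458,-.231,.106],-78)
s=cap('scene');cv2.imwrite('pics/a.png',cv2.resize(s['color'][120:280,140:340],None,fx=4,fy=3.75,interpolation=2))
```

```text
t 1.5 grasp [ 0.4562 -0.2298  0.197 ] txang -77.9 ft [-0.3 -0.7 -0.2] w 0.0401 tilt -1.0
row [0.03 1.52 0.03] 0.01
```

View pics/a.png

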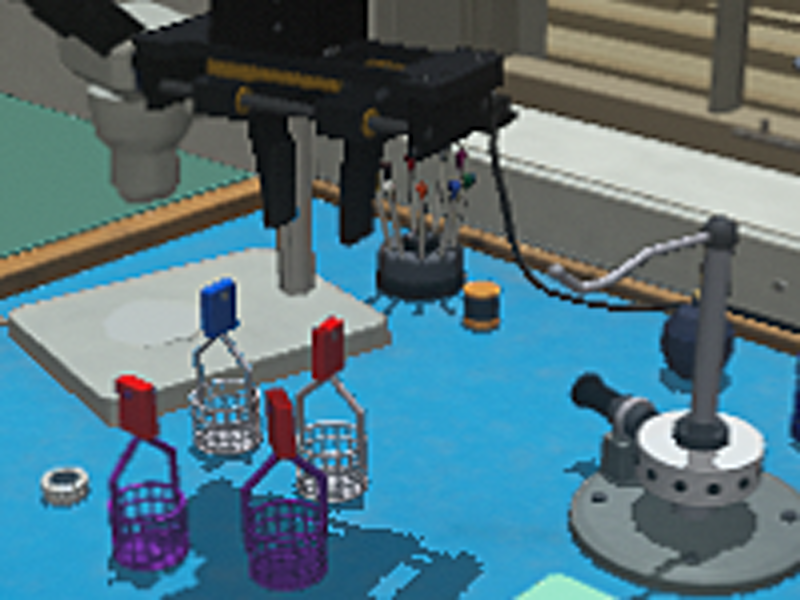

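The open fingers hang right above the red tab. The stand is in full view now, with its ball at crop (722,232), its tip at (558,272) and the knob end at (590,390). Lowering.

Request:
jog_arm(moves=[[0.03,0.8,0.03,0,40],[0.03,1.5,0.03,0,40],[0.03,1.52,0.03,0,40],[0.03,1.52,0.03,0,40]])

```text
t: 2.05
ee_pos: [0.4607, -0.233, 0.1605]
tool_rot: [[0.207, 0.001, 0.978], [-0.978, 0.0, 0.207], [0.0, -1.0, 0.001]]
ft_force: [0.6, 0.2, 0.6]
grip_width: 0.0402
```

Run:
```python
from h import *
go([.458,-.231,.106],-78)
s=cap('scene');c=cap('top')
f=lambda x,y:np.array((x/4+140,y/3.75+120))
g=lambda x,y:(x/4.4+180,y/4+135)
def tri(a,b):
    o1,d1=ray(c,a);o2,d2=ray(s,b);A=np.c_[d1,-d2];k=np.linalg.lstsq(A,o2-o1,rcond=None)[0]
    p,q=o1+k[0]*d1,o2+k[1]*d2;return np.round((p+q)/2,4),np.linalg.norm(p-q).round(4)
print('ball',tri(g(663,103),f(722,232)),'tip',tri(g(620,317),f(558,272)),'knob',tri(g(432,130),f(587,390)))
for n,p in[('ball',[*st(0,0),.196]),('tip',[*st(-.11,0),.2]),('seat',[*st(-.085,0),.188]),('knobend',[*st(0,.103),.05])]:
    a=proj(s,p);b=proj(c,p);print(n,((a-[140,120])*[4,3.75]).round(),((b-[180,135])*[4.4,4]).round())
```

```text
t 2.05 grasp [ 0.4607 -0.233   0.1095] txang -78.1 ft [0.6 0.2 0.6] w 0.0402 tilt -1.0
row [-0.04  0.06 -0.04] -0.01
ball (array([ 0.5661, -0.4199,  0.1965]), np.float64(0.0004)) tip (array([ 0.4564, -0.3948,  0.2005]), np.float64(0.0011)) knob (array([ 0.588 , -0.3229,  0.0508]), np.float64(0.0004))
ball [722. 233.] [664. 106.]
tip [560. 272.] [622. 313.]
seat [598. 282.] [627. 268.]
knobend [583. 389.] [427. 130.]
```

Request:
jog_arm(moves=[[-0.04,0.05,-0.04,0,40],[-0.04,0.05,-0.04,0,5],[-0.04,0.05,-0.04,0,5],[-0.04,0.05,-0.04,0,5],[-0.04,0.05,-0.04,0,5]])

```text
t: 2.78
ee_pos: [0.458, -0.231, 0.1578]
tool_rot: [[0.207, 0.001, 0.978], [-0.978, -0.0, 0.207], [0.001, -1.0, 0.001]]
ft_force: [-0.4, -0.5, -0.7]
grip_width: 0.0097
```

Request:
jog_arm(moves=[[0,0,0,0,5],[0,-0.4,0,0,5],[0,-1.2,0,0,5],[0,-2.3,0,0,5],[0,-2.3,0,0,5]])

```text
t: 3.4
ee_pos: [0.46, -0.2317, 0.3005]
tool_rot: [[0.207, 0.011, 0.978], [-0.978, -0.005, 0.207], [0.007, -1.0, 0.009]]
ft_force: [0.3, 0.5, -1.6]
grip_width: 0.0098
```

Run:
```python
from h import *
go([*st(-.155,0),.243],-103.1)
s=cap('scene');cv2.imwrite('pics/b.png',cv2.resize(s['color'][120:280,140:340],None,fx=4,fy=3.75,interpolation=2))
```

```text
t 3.4 grasp [ 0.4605 -0.2319  0.2496] txang -78.0 ft [ 0.3  0.5 -1.6] w 0.0098 tilt -1.0
row [ 2.34  0.11 -1.29] 5.01
```

View pics/b.png

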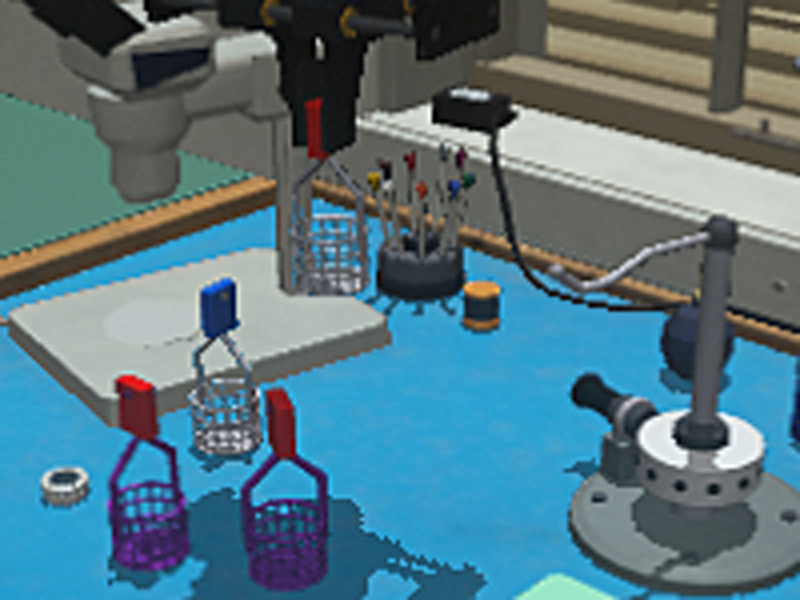

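The basket is held upright between the fingers, with its tab at crop (315,130), and it's clear of the mat. Now I'll go to the point outside the hook tip.

Request:
jog_arm(moves=[[0.7,0,-0.5,1.2,5],[1.4,0,-1.0,2.8,5],[2.0,0,-1.29,4.2,5],[2.34,0.05,-1.29,5,5],[2.34,0.05,-1.29,5,5]])

```text
t: 4.08
ee_pos: [0.4109, -0.3854, 0.2929]
tool_rot: [[-0.227, 0.002, 0.974], [-0.974, -0.0, -0.227], [-0.0, -1.0, 0.002]]
ft_force: [-0.2, 1.3, -0.6]
grip_width: 0.0095
```

Request:
jog_arm(moves=[[0,0,0,0,5],[0,0,0,0,5]])

```text
t: 4.32
ee_pos: [0.4109, -0.3841, 0.2922]
tool_rot: [[-0.225, 0.001, 0.974], [-0.974, 0.001, -0.225], [-0.001, -1.0, 0.001]]
ft_force: [0.4, -0.0, -0.6]
grip_width: 0.0098
```

Run:
```python
from h import *
go([*st(-.155,0),.245],-103.1)
go([*st(-.085,0),.245],-103.1)
s=cap('scene');cv2.imwrite('pics/c.png',cv2.resize(s['color'][100:260,180:380],None,fx=4,fy=3.75,interpolation=2))
```

```text
t 4.33 grasp [ 0.411  -0.384   0.2412] txang -103.0 ft [ 0.4 -0.  -0.6] w 0.0098 tilt -1.0
row [ 0.01 -0.06  0.05] 0.01
t 4.33 grasp [ 0.411  -0.384   0.2412] txang -103.0 ft [ 0.4 -0.  -0.6] w 0.0098 tilt -1.0
row [ 0.01 -0.06  1.22] 0.01
```

View pics/c.png

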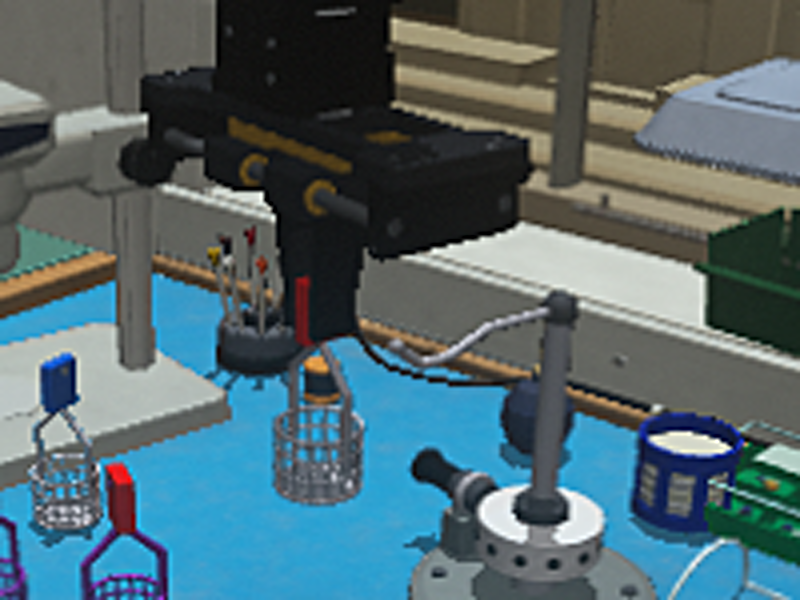

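The basket hangs upright at crop (315,450), short of the hook tip at (397,347) and in line with the arm. Sliding it in along the arm.

Request:
jog_arm(moves=[[0.01,-0.05,0.1,0,5],[0.01,-0.05,0.5,0,5],[0.01,-0.05,0.9,0,5],[0.01,-0.05,1.22,0,5],[0.01,-0.05,1.22,0,5]])

```text
t: 5.0
ee_pos: [0.4838, -0.4008, 0.2957]
tool_rot: [[-0.223, 0.003, 0.975], [-0.975, 0.001, -0.223], [-0.001, -1.0, 0.003]]
ft_force: [-0.4, -0.6, -0.8]
grip_width: 0.01
```

Run:
```python
from h import *
go([*st(-.085,0),.217],-103.1)
s=cap('scene');cv2.imwrite('pics/d.png',cv2.resize(s['color'][130:250,220:340],None,fx=5,fy=5,interpolation=2))
```

```text
t 5.0 grasp [ 0.4839 -0.4007  0.2447] txang -102.9 ft [-0.4 -0.6 -0.8] w 0.01 tilt -1.0
row [ 0.01  0.46 -0.03] 0.04
```

View pics/d.png

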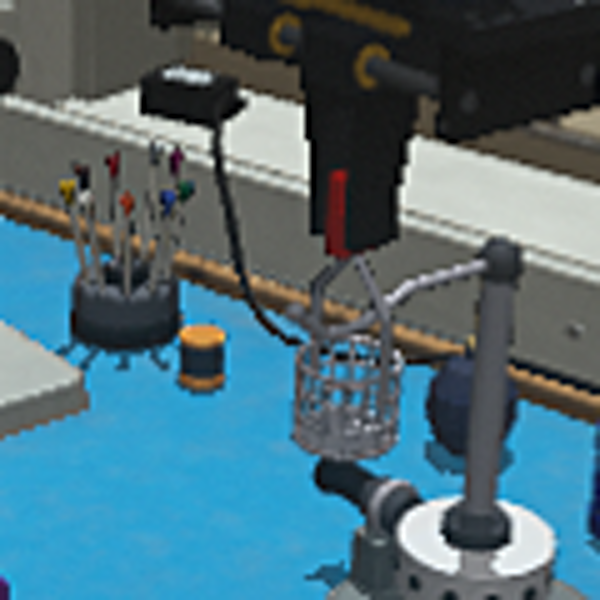

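The hook wire runs through the bail window, with its tip out at (297,315) on the near side. Lowering.

Request:
jog_arm(moves=[[0,0.2,-0.02,0,5],[0,0.35,-0.02,0,5],[0,0.44,-0.02,0,5],[0,0.46,-0.02,0,5],[0,0.46,-0.02,0,5]])

```text
t: 5.68
ee_pos: [0.4818, -0.3991, 0.2684]
tool_rot: [[-0.224, 0.002, 0.975], [-0.975, 0.003, -0.224], [-0.004, -1.0, 0.001]]
ft_force: [0.5, 5.6, 4.1]
grip_width: 0.0096
```

Run:
```python
from h import *
go([*st(-.085,0),.2145],-103.1)
```

```text
t 5.67 grasp [ 0.4819 -0.399   0.2174] txang -102.9 ft [0.5 5.6 4.1] w 0.0096 tilt -1.0
row [0.03 0.05 0.01] 0.04
```

Request:
jog_arm(moves=[[-0.03,0,0,0,5],[-0.03,0,0,0,14],[-0.03,0,0,0,24],[-0.03,0,0,0,40],[-0.03,0,0,0,40]])

```text
t: 6.3
ee_pos: [0.4822, -0.3975, 0.2682]
tool_rot: [[-0.224, 0.002, 0.975], [-0.975, 0.003, -0.224], [-0.003, -1.0, 0.001]]
ft_force: [0.9, 0.7, 0.2]
grip_width: 0.0354
```

Request:
jog_arm(moves=[[-0.03,0,0,0,40],[-0.03,-0.3,0,0,40],[-0.03,-0.8,0,0,40],[-0.03,-1.2,0,0,40],[-0.03,-1.5,0,0,40]])

```text
t: 6.92
ee_pos: [0.4827, -0.3962, 0.3608]
tool_rot: [[-0.224, 0.004, 0.975], [-0.975, 0.002, -0.224], [-0.002, -1.0, 0.004]]
ft_force: [0.2, -0.1, 0.5]
grip_width: 0.04
```

Run:
```python
from h import *
go([*st(0,.0865),.27],-13.1)
s=cap('scene');cv2.imwrite('pics/e.png',cv2.resize(s['color'][130:250,220:340],None,fx=5,fy=5,interpolation=2))
```

```text
t 6.92 grasp [ 0.4829 -0.3961  0.3098] txang -102.9 ft [ 0.2 -0.1  0.5] w 0.04 tilt -1.0
row [-1.35  0.67  1.43] -17.96
```

View pics/e.png

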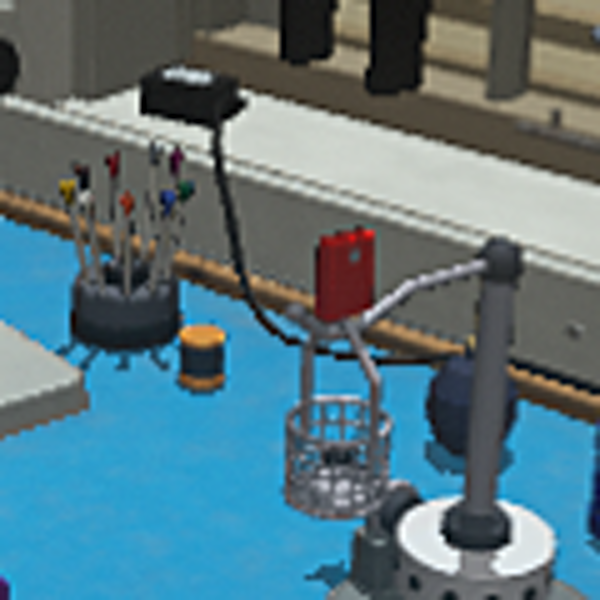

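The basket hangs upright on the hook, with its tab at (345,275) and its cup at (337,460), and the gripper is clear. Now I'll turn the gripper and move over the knob, staying high.

Request:
jog_arm(moves=[[-0.3,0,0.3,-2.1,45],[-0.6,0,0.6,-4.2,45],[-0.9,0,0.9,-6.3,45],[-1.2,0,1.2,-8.4,45],[-1.35,0,1.43,-10.4,45]])

```text
t: 7.6
ee_pos: [0.5861, -0.3355, 0.3634]
tool_rot: [[0.636, 0.007, 0.771], [-0.771, 0.0, 0.636], [0.004, -1.0, 0.005]]
ft_force: [-0.0, -0.2, -1.5]
grip_width: 0.0453
```

```bash
python3 -c "
from h import *
go([*st(0,.0865),.27],-13.1);print(manip.get_obs()['q'].round(2) if hasattr(manip.get_obs()['q'],'round') else manip.get_obs()['q'])"
```

```text
t 7.6 grasp [ 0.5865 -0.3355  0.3124] txang -50.5 ft [-0.  -0.2 -1.5] w 0.0453 tilt -1.0
row [-0.01  0.71 -0.03] -7.48
[ 0.65  0.44 -0.28  1.43  0.12  1.28 -0.52]
```

Request:
jog_arm(moves=[[-0.01,0,-0.03,-2.1,45],[-0.01,0,-0.03,-4.2,45],[-0.01,0,-0.03,-6.3,45],[-0.01,0.5,-0.03,-7.48,45],[-0.01,0.7,-0.03,-7.48,45]])

```text
t: 8.22
ee_pos: [0.5838, -0.3361, 0.3194]
tool_rot: [[0.974, 0.004, 0.228], [-0.228, 0.002, 0.974], [0.003, -1.0, 0.003]]
ft_force: [0.2, -0.0, -0.2]
grip_width: 0.0451
```

Run:
```python
from h import *
go([*st(0,.0865),.12],-13.1)
s=cap('scene');cv2.imwrite('pics/f.png',cv2.resize(s['color'][110:260,220:370],None,fx=4,fy=4,interpolation=2))
```

```text
t 8.22 grasp [ 0.5839 -0.336   0.2684] txang -13.2 ft [ 0.2 -0.  -0.2] w 0.0451 tilt -1.0
row [ 0.    2.47 -0.  ] -0.02
```

View pics/f.png

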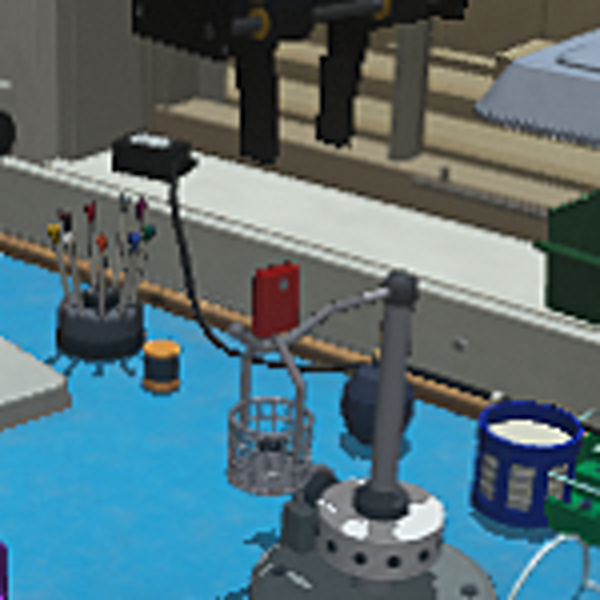

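The gripper is lined up above the knob and the basket is still on the hook. Descending.

Request:
jog_arm(moves=[[0,0.8,0,0,45],[0,1.6,0,0,45],[0,2.4,0,0,45],[0,2.5,0,0,45],[0,2.5,0,0,45]])

```text
t: 8.9
ee_pos: [0.5848, -0.3359, 0.1697]
tool_rot: [[0.973, 0.004, 0.229], [-0.229, 0.002, 0.973], [0.003, -1.0, 0.003]]
ft_force: [-0.4, 0.9, 1.1]
grip_width: 0.0451
```

Run:
```python
from h import *
go([*st(0,.0865),.05],-13.1)
c=cap('top');a=c['color'][135:215,260:350];cv2.imwrite('pics/g.png',cv2.resize(a,None,fx=6,fy=6,interpolation=2))
```

```text
t 8.9 grasp [ 0.585  -0.3358  0.1187] txang -13.2 ft [-0.4  0.9  1.1] w 0.0451 tilt -1.0
row [-0.01  1.14 -0.01] -0.03
```

View pics/g.png

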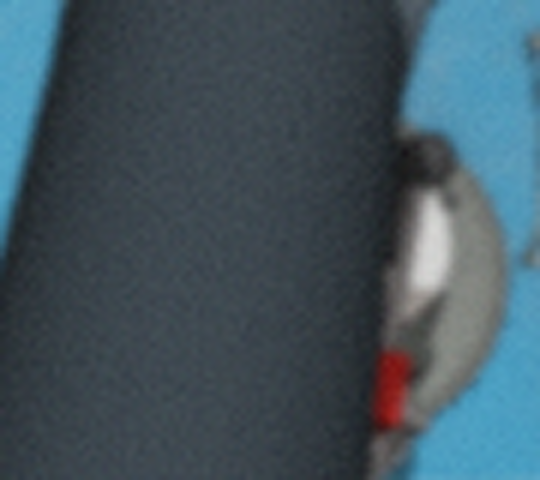

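The forearm hides the knob from above, and the red tab is still at its place on the hook. Descending to the knob, with a check of the force.

Request:
jog_arm(moves=[[-0.01,0.35,-0.01,0,45],[-0.01,0.7,-0.01,0,45],[-0.01,1.05,-0.01,0,45],[-0.01,1.14,-0.01,0,45],[-0.01,1.14,-0.01,0,45]])

```text
t: 9.57
ee_pos: [0.5848, -0.3363, 0.1014]
tool_rot: [[0.973, 0.005, 0.229], [-0.229, 0.002, 0.973], [0.004, -1.0, 0.003]]
ft_force: [0.1, -0.2, 0.1]
grip_width: 0.0448
```

Run:
```python
from h import *
go([*st(0,.0865),.05],-13.1)
s=cap('scene');cv2.imwrite('pics/i.png',cv2.resize(s['color'][130:270,220:360],None,fx=4.2,fy=4.2,interpolation=2))
```

```text
t 9.57 grasp [ 0.585  -0.3362  0.0504] txang -13.2 ft [ 0.1 -0.2  0.1] w 0.0448 tilt -1.0
row [-0.01  0.01  0.  ] -0.03
```

View pics/i.png

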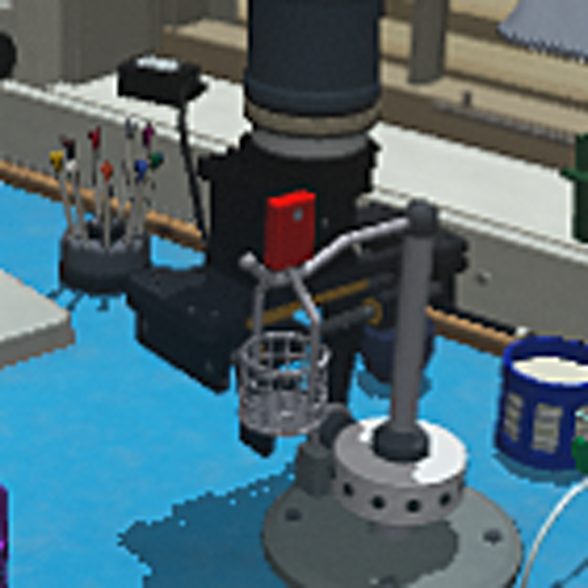

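The fingers straddle the knob and the basket hangs free in front of them. Closing.

Request:
jog_arm(moves=[[0,0,0,0,12],[0,0,0,0,12],[0,0,0,0,12],[0,0,0,0,12],[0,0,0,0,12]], squeeze=45)

```text
t: 10.25
ee_pos: [0.5861, -0.3367, 0.1027]
tool_rot: [[0.973, 0.008, 0.229], [-0.229, 0.0, 0.973], [0.008, -1.0, 0.002]]
ft_force: [2.9, -1.2, -0.1]
grip_width: 0.0169
```

Request:
jog_arm(moves=[[0,0,0.07,0,12],[0,0,0.14,0,12],[0,0,0.2,0,12],[0,0,0.25,0,12],[0,0,0.27,0,12]])

```text
t: 10.88
ee_pos: [0.5888, -0.3254, 0.1027]
tool_rot: [[0.973, 0.008, 0.231], [-0.231, -0.006, 0.973], [0.009, -1.0, -0.004]]
ft_force: [1.3, -9.2, -2.8]
grip_width: 0.0169
```

Run:
```python
from h import *
go([*st(0,.1025),.05],-13.1)
o=manip.get_obs();R=np.array(o['tool_rot']);print('pulled mm',(R.T@(np.array(o['ee_pos'])-[.5861,-.3367,.1027]))*1000,'F tool',R.T@o['ft_force'])
```

```text
t 10.88 grasp [ 0.5892 -0.3257  0.0517] txang -13.4 ft [ 1.3 -9.2 -2.8] w 0.0169 tilt -1.0
row [-0.04  0.03  0.08] -0.05
pulled mm [ 1.85985826e-03 -3.23798611e-02  1.16131079e+01] F tool [ 3.40429407  2.89804568 -8.60231245]
```

Request:
jog_arm(moves=[[0,0,0.05,0,12],[0,0,0.1,0,12],[0,0,0.15,0,12],[0,0,0.15,0,12]])

```text
t: 11.38
ee_pos: [0.5896, -0.3217, 0.1027]
tool_rot: [[0.972, 0.007, 0.234], [-0.234, -0.013, 0.972], [0.01, -1.0, -0.01]]
ft_force: [1.3, -9.4, -2.3]
grip_width: 0.0168
```

```bash
cat > chk.py <<'E'
from h import *
o=manip.get_obs();R=np.array(o['tool_rot']);print(o['t'],'pulled mm',(R.T@(np.array(o['ee_pos'])-[.5861,-.3367,.1027])*1000).round(1),'F tool',(R.T@o['ft_force']).round(1),o['grip_width'])
s=cap('scene');h2=cv2.cvtColor(s['color'],cv2.COLOR_BGR2HSV)
m=cv2.inRange(h2,(0,150,90),(8,255,255))|cv2.inRange(h2,(172,150,90),(180,255,255))
n,l,st_,ce=cv2.connectedComponentsWithStats(m)
print([(ce[i].round(1).tolist(),int(st_[i][4])) for i in range(1,n) if st_[i][4]>30 and 265<ce[i][0]<330 and 160<ce[i][1]<210],proj(s,[*st(-.085,0),.188+.0195]).round(1))
E
python3 chk.py
```

```text
11.375 pulled mm [-0.1 -0.1 15.4] F tool [ 3.4  2.4 -8.8] 0.016771057068065486
[([288.9, 184.0], 164)] [289.9 186.2]
```

Request:
jog_arm(moves=[[0,0,0.05,0,12],[0,0,0.1,0,12],[0,0,0.15,0,12],[0,0,0.15,0,12],[0,0,0.15,0,12]], squeeze=55)

```text
t: 12.05
ee_pos: [0.5901, -0.3198, 0.1026]
tool_rot: [[0.971, 0.006, 0.238], [-0.238, -0.021, 0.971], [0.011, -1.0, -0.019]]
ft_force: [0.6, -11.8, -2.2]
grip_width: 0.0164
```

```bash
python3 chk.py
```

```text
12.05 pulled mm [-0.2 -0.3 17.3] F tool [  3.4   2.4 -11.3] 0.016362855412734165
[([288.8, 184.0], 167)] [289.9 186.2]
```

Request:
jog_arm(moves=[[0,0,0.05,0,12],[0,0,0.1,0,12],[0,0,0.15,0,12],[0,0,0.15,0,12],[0,0,0.15,0,12]])

```text
t: 12.72
ee_pos: [0.5901, -0.3193, 0.1026]
tool_rot: [[0.97, 0.005, 0.242], [-0.242, -0.032, 0.97], [0.012, -0.999, -0.03]]
ft_force: [1.0, -15.1, -2.5]
grip_width: 0.0167
```

```bash
python3 chk.py
```

```text
12.725 pulled mm [-0.3 -0.5 17.9] F tool [  4.6   2.9 -14.3] 0.01666882751920068
[([289.0, 184.1], 160)] [289.9 186.2]
```

The grip point has moved 16.3 mm. In the last pull it barely moved while the force rose to 14 N, so the plunger is against its end stop. The basket tab hasn't moved in the image. Handing in.

```bash
python3 -c "
from h import *
print(manip.sign_off())"
```

```text
the job is handed in; nothing more can be done
None
```

I hung the red-tabbed basket on the hook and let it go. I then gripped the black knob, pulled the plunger to its end stop and handed in while still holding it, at about 12.8 s of the 45 s.

- **Plunger:** my last check put the grip point 16.3 mm back, against a stop at 16 mm. The pull force had risen to about 14 N, above the roughly 10 N of the spring, so I take it to be against the stop. This comes from the arm's pose and force. I could not read the plunger joint, and the last picture I viewed (my twelfth and last allowed) was before the pull.
- **Basket:** in three camera checks during the pull, the red tab stayed within 0.2 px of the same place. That is about 2 px from where a basket on the hook should appear.
- **Blue basket, spool and tin:** I did not measure these again after the moves. I moved well clear of the spool and tin. The gripper came down next to the blue basket when I picked up the red one, but the blue basket looked unmoved in the next pictures, and I felt no unexpected force.
- **Small disagreements:** the gripper read 16.7 mm on the 18 mm knob. The tool pitched about 1.8° under the pull, and I allowed for that in the 16.3 mm. While lowering the basket onto the hook, I felt a 5.6 N side load and moved about 2 mm to relieve it before letting go.

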